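Put the test kit away in its holders

TASK

The leaf test is over: sort the used kit back into its holders. Stand the two dropper bottles in the block with the smaller wells and the two capped sample cups in the block with the larger wells, one to a well, upright and right down in it, never tipping any of them over, and lay the marker along the pen rest, centred across both of its supports.

Things in the scene. Friction and masses are not known exactly. Their poses are not given: they have to be found in the camera images.
- bottle_a_center (a point): Loose dropper bottle, white round body 28 mm across up to 50 mm height, then a slimmer blue tapering dropper cap (20 mm across at its foot), 73 mm tall in all, about 30 g, standing upright at the start. The two dropper bottles are the same but for the cap and are interchangeable here. The point is at its centre, half-way up (36.5 mm above its foot); z is up along the bottle.
- bottle_b_center (a point): Loose dropper bottle, white round body 28 mm across up to 50 mm height, then a slimmer green tapering dropper cap (20 mm across at its foot), 73 mm tall in all, about 30 g, standing upright at the start. The two dropper bottles are the same but for the cap and are interchangeable here. The point is at its centre, half-way up (36.5 mm above its foot); z is up along the bottle.
- cup_a_center (a point): Loose sample cup with red screw cap (the cap stays on), round: cap 44 mm across, from 59 to 76 mm height; clear body at most 40 mm across below it; 76 mm tall in all, about 22 g, standing upright at the start. The two cups are alike and interchangeable. The point is at its centre, half-way up (38 mm above its foot); z is up along the cup.
- cup_b_center (a point): Loose sample cup with red screw cap (the cap stays on), round: cap 44 mm across, from 59 to 76 mm height; clear body at most 40 mm across below it; 76 mm tall in all, about 22 g, standing upright at the start. The two cups are alike and interchangeable. The point is at its centre, half-way up (38 mm above its foot); z is up along the cup.
- marker_center (a point): Loose marker pen, straight, 133 mm long, 13 mm wide, 14 mm high, about 15 g, lying flat on the table with its cap on; it does not roll. The point is at its centre, half-way up (7 mm); y is its length.
- bottle_block: Low grey plastic block, 64 x 140 x 20 mm, the smaller of the two, with two round wells of 44 mm diameter, one dropper bottle each. Well centres at y = -35 and +35 mm (x = 0); well floor 6 mm above the table, block top at 20 mm. Fixed to the table for this job. Origin: centre of its underside, on the table; x is its short side, y runs along its long side through both wells, z up.
- cup_block: Low grey plastic block, 80 x 164 x 20 mm, the larger of the two, with two round wells of 60 mm diameter, one sample cup each. Well centres at y = -41 and +41 mm (x = 0); well floor 6 mm above the table, block top at 20 mm. Fixed to the table for this job. Origin: centre of its underside, on the table; x is its short side, y runs along its long side through both wells, z up.
- pen_rest: Small metal pen rest fixed to the table: a base plate 44 x 100 x 5 mm with two upright notched supports, each 10 mm thick, at y = -42 and +42 mm. A pen lies along y across both, in the 30 mm wide notches, whose flat floors are 22 mm and whose side horns 33 mm above the table; between the supports there is free room for fingers. Origin: centre of its underside, on the table; z up.

How it is judged:
At the end, for the whole second after the job is handed in: Bottles in bottle-block wells, cups in cup-block wells: within 16 mm of the well centre in x and y, foot at most 4 mm off its floor, upright within 7 degrees. Marker level in both notches of the rest, centred within 14 mm across, 22 mm along, in line within 14 degrees. All at rest (((x of bottle_a_center in the frame of bottle_block between -0.016 and 0.016 m and y of bottle_a_center in the frame of bottle_block between 0.019 and 0.051 m and z of bottle_a_center in the frame of bottle_block below 0.0465 m) or (x of bottle_a_center in the frame of bottle_block between -0.016 and 0.016 m and y of bottle_a_center in the frame of bottle_block between -0.051 and -0.019 m and z of bottle_a_center in the frame of bottle_block below 0.0465 m)) and angle between each of bottle_a_center, bottle_b_center, cup_a_center, cup_b_center's own z axis and vertical below 0.12 rad and ((x of bottle_b_center in the frame of bottle_block between -0.016 and 0.016 m and y of bottle_b_center in the frame of bottle_block between 0.019 and 0.051 m and z of bottle_b_center in the frame of bottle_block below 0.0465 m) or (x of bottle_b_center in the frame of bottle_block between -0.016 and 0.016 m and y of bottle_b_center in the frame of bottle_block between -0.051 and -0.019 m and z of bottle_b_center in the frame of bottle_block below 0.0465 m)) and ((x of cup_a_center in the frame of cup_block between -0.016 and 0.016 m and y of cup_a_center in the frame of cup_block between 0.025 and 0.057 m and z of cup_a_center in the frame of cup_block below 0.048 m) or (x of cup_a_center in the frame of cup_block between -0.016 and 0.016 m and y of cup_a_center in the frame of cup_block between -0.057 and -0.025 m and z of cup_a_center in the frame of cup_block below 0.048 m)) and ((x of cup_b_center in the frame of cup_block between -0.016 and 0.016 m and y of cup_b_center in the frame of cup_block between 0.025 and 0.057 m and z of cup_b_center in the frame of cup_block below 0.048 m) or (x of cup_b_center in the frame of cup_block between -0.016 and 0.016 m and y of cup_b_center in the frame of cup_block between -0.057 and -0.025 m and z of cup_b_center in the frame of cup_block below 0.048 m)) and x of marker_center in the frame of pen_rest between -0.014 and 0.014 m and y of marker_center in the frame of pen_rest between -0.022 and 0.022 m and z of marker_center in the frame of pen_rest between 0.024 and 0.034 m and angle between the y axis of marker_center and the y axis of pen_rest, either way round below 0.25 rad and angle between marker_center's own y axis and vertical above 1.47 rad and linear speed of each of bottle_a, bottle_b, cup_a, cup_b, marker below 0.01 m/s); the robot touches nothing.
It fails at once if bottle_a is tipped over (more than 45 degrees) (angle between bottle_a_center's own z axis and vertical above 0.785 rad).
It fails at once if bottle_b is tipped over (more than 45 degrees) (angle between bottle_b_center's own z axis and vertical above 0.785 rad).
It fails at once if cup_a is tipped over (more than 45 degrees) (angle between cup_a_center's own z axis and vertical above 0.785 rad).
It fails at once if cup_b is tipped over (more than 45 degrees) (angle between cup_b_center's own z axis and vertical above 0.785 rad).
It also fails if it takes over 131 s, if anything falls off the work surface, if the arm or the gripper's body presses on something with over 40 N, if the wrist force passes 120 N, or if a joint passes its speed limit or range.

ROBOT

A 7-joint arm with a two-finger parallel gripper is mounted at the origin on the work surface; the furniture and walls round the work are solid. World frame = base frame: x ahead of the robot, y to its left, z up, the work surface at z = 0. Lengths are in m, angles in rad, forces in N, time in s.
With the tool pointing down it reaches from about 0.425 to 0.95 m from the base axis. Payload 4.7 kg.
Tool frame: the origin (TCP) lies at the centre of the arm's flange, where the gripper is bolted on; the fingertips stand 182 mm ahead of it and the grasp point (between the pads) lies tcp_to_grasp ahead of it (tcp_to_grasp is the distance from the TCP to the grasp point, in m); z points along the fingers, y is the line along which they close (so a half turn about z gives the same grasp; the last joint's range is limited). The gripper opens to 87 mm and grips with 3 to 60 N. Pads are 19 mm wide; open, the fingers measure 117 mm over their backs; the gripper's body (75 mm by 190 mm) begins 51 mm behind the grasp point.
Start: joints at [1.249, 0.469, -0.049, 1.532, 0.024, 1.141, -0.082], TCP at [0.195, -0.646, 0.405] pointing down, gripper open.
Joint ranges: [-2.59, 2.59], [-0.33, 1.99], [-1.39, 1.29], [0.1, 2.45], [-1.04, 4.18], [0.21, 1.99], [-2.66, 2.66]. Speed limits (rad/s): [2.57, 2.57, 3.14, 3.14, 3.14, 3.14, 3.14].

INTERFACE

Orientations are given as a unit quaternion [w, x, y, z].
In Python, from workcell import get_obs, get_image, camera_model, close_job, tcp_to_grasp gives the robot as it stands.
- The arm moves only by the tool send_rows, never from a script. Its argument "deltas" is a list of rows, each an object with "dp": the shift along the tool's x, y, z in mm, a list of three; "yaw": the turn about the tool's z in rad; "fingers": the opening in per cent of the stroke, from 0 (shut) to 100 (fully open). In form: [{"dp": [tx, ty, tz], "yaw": yaw, "fingers": fingers}, ...]. A call has 1 to 10 rows; each row shifts and turns the commanded pose from where the row before left it, along the tool's axes as they then stand; what a row does not reach is not made up. A row lasts 1/8 s, in which the tool goes at most 62.5 mm and 10.7 degrees, less where a joint would pass 70% of its speed; a pose out of reach is approached as far as the arm can. A call with a gripper value outside its range is refused whole. The fingers move at their own pace and stop on an object; "force" is the grip in N (left out, the last holds). Time passes only in rows, so rows that do not move let the fingers close. It gives the time, the measured TCP pose, the force, the opening and the grip force at its end, in the units of the state.
- get_obs(): the state, without advancing time (a new reading comes with each control period).
- get_image(name): name is "scene" or "top" or "wrist"; returns the picture (480x640x3 uint8, red, green, blue); there is no depth.
- camera_model(name): a dict with "camera_matrix" (3x3 intrinsics, pixels), "dist_coeffs" ([k1, k2, p1, p2, k3] as OpenCV has them; the pictures are not rectified), "R" (3x3) and "t" (3): a world point X has camera coordinates R X + t; the wrist camera has in their place "hand_eye" (4x4, takes a point from camera to tool coordinates, whose origin is the TCP and whose axes are the flange's). Camera axes: x right, y down, z forward; pixel columns grow to the right and rows downward; lengths in m; the calibration is good to about 2 mm. A picture is of the moment at which its call begins: read the wrist's pose just before it. camera_model takes no time and is no camera call.
- close_job(): hands the job in; it is judged then, once.
The state is a dict: "clock": time; "joints": joint angles; "qd": joint speeds; "tau": joint torques, N m; "tool_pos": TCP position; "eef_rot": TCP orientation; "contact_force": force on the tool from outside, world axes, zero at the start; "moment": the same for the moment, N m; "finger_gap": finger opening in m; "finger_force": force on a finger pad.
Only numpy, scipy, OpenCV 4.12 (cv2) and the standard library are available. Lean on these libraries where they do the work, as an engineer would, in place of code of your own. Each camera call takes 0.05 s, during which the arm holds its last target. There are 200 camera calls.

## Working session

There is one attempt and no reset: what is moved stays moved. The work goes in short steps, Python scripts to look and compute and a tool call to move; the robot and the scene stay as the last step left them, time stands still between calls to the robot, and variables do not carry over. Pictures are saved under pics/ and viewed, at most 14 in all, crops included, and the job is handed in when it is done.

Besides the shell and the picture viewer there is one more tool, called as name(argument=value, ...) on one line, values as JSON. send_rows: Moves the arm, as the interface text tells. Its arguments: {"type":"object","properties":{"deltas":{"type":"array","items":{"type":"object","properties":{"dp":{"type":"array","items":{"type":"number"}},"yaw":{"type":"number"},"fingers":{"type":"number"}}}},"force":{"type":"number"}},"required":["deltas"]}

```bash
mkdir -p pics; python3 - <<'E'
from workcell import *
import cv2,numpy as np
for n in("top","scene"):
    cv2.imwrite(f"pics/{n}0.png",get_image(n)[:,:,::-1])
    m=camera_model(n);print(n,{k:np.round(np.array(v),3).tolist() for k,v in m.items()})
print(camera_model("wrist"));o=get_obs();print(o,tcp_to_grasp)
E
ls
```

```text
top {'camera_matrix': [[530.846, 0.0, 312.574], [0.0, 530.846, 239.982], [0.0, 0.0, 1.0]], 'dist_coeffs': [-0.156, 0.0, 0.0, 0.0, 0.0], 'R': [[0.026, -1.0, -0.014], [-0.98, -0.023, -0.195], [0.195, 0.018, -0.981]], 't': [0.003, 0.508, 1.095]}
scene {'camera_matrix': [[493.403, 0.0, 317.382], [0.0, 493.403, 243.659], [0.0, 0.0, 1.0]], 'dist_coeffs': [-0.039, 0.0, 0.0, 0.0, 0.0], 'R': [[-0.506, -0.862, -0.003], [-0.407, 0.241, -0.881], [0.761, -0.445, -0.473]], 't': [0.268, 0.279, 0.558]}
{'camera_matrix': array([[392.59985199,   0.        , 317.71539599],
       [  0.        , 392.59985199, 233.62133843],
       [  0.        ,   0.        ,   1.        ]]), 'dist_coeffs': array([-0.07227634,  0.        ,  0.        ,  0.        ,  0.        ]), 'hand_eye': array([[-7.98195405e-05, -9.56828273e-01, -2.90653833e-01,
         8.02519003e-02],
       [ 9.99999996e-01, -8.65281848e-05,  1.02289151e-05,
         8.41239131e-04],
       [-3.49370637e-05, -2.90653831e-01,  9.56828276e-01,
         1.93541015e-02],
       [ 0.00000000e+00,  0.00000000e+00,  0.00000000e+00,
         1.00000000e+00]])}
{'clock': 0.1, 'joints': array([ 1.24909365,  0.46935406, -0.04857139,  1.53355818,  0.02410029,
        1.14099952, -0.08230132]), 'qd': array([ 0.00038225, -0.00058367, -0.00169015, -0.00302258, -0.00201695,
       -0.00094708, -0.00140168]), 'tau': array([ 6.50425809e-04, -5.09171963e+01, -8.12849030e-02, -2.36828935e+01,
       -6.14527892e-02,  3.45174596e-02,  6.54616269e-05]), 'tool_pos': array([ 0.19477918, -0.64606092,  0.40381546]), 'eef_rot': array([-8.51675515e-04,  9.89301610e-01,  1.45882051e-01, -1.61347058e-04]), 'contact_force': array([-0.68349048,  0.19729587,  0.14688598]), 'moment': array([-0.01070472,  0.00523803, -0.05266794]), 'finger_force': 0.0, 'finger_gap': 0.08705245844022179} 0.1635
pics
```

View pics/top0.png

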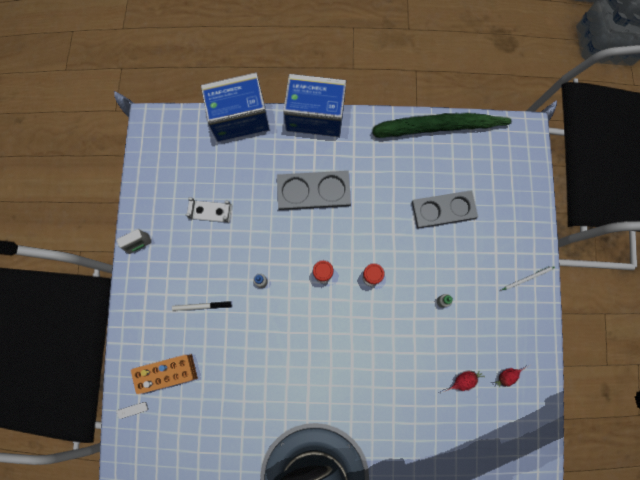

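View pics/scene0.png

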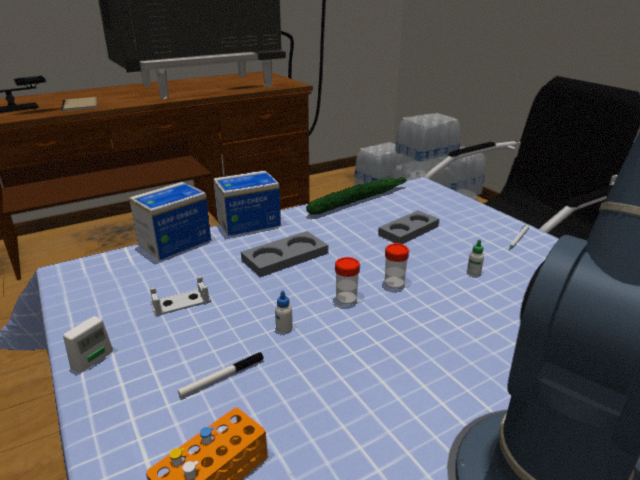

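The top view shows the marker at (202,306), the rest at (209,210) and the cup block at (314,190). The bottle block is at (445,209), the cups at (323,271) and (373,274), and the bottles at (260,281) blue and (446,300) green. The scene view confirms everything is upright.

```bash
cat > h.py <<'E'
from workcell import *
import cv2,numpy as np
from scipy.spatial.transform import Rotation as Ro
def pose(o): q=o["eef_rot"];return Ro.from_quat([q[1],q[2],q[3],q[0]]).as_matrix(),np.array(o["tool_pos"])
def snap(n):
    o=get_obs();im=get_image(n)[:,:,::-1].copy();m=camera_model(n)
    if n=="wrist":
        A,p=pose(o);H=np.array(m["hand_eye"]);Rc=A@H[:3,:3];c=A@H[:3,3]+p
    else: Rc=np.array(m["R"]).T;c=-Rc@np.array(m["t"])
    return im,(m,Rc,c)
def cast(cam,uv,z):
    m,Rc,c=cam;u=cv2.undistortPoints(np.float64(uv).reshape(-1,1,2),m["camera_matrix"],m["dist_coeffs"])[:,0]
    d=np.c_[u,np.ones(len(u))]@Rc.T
    return c+d*((np.asarray(z)-c[2])/d[:,2])[:,None]
def proj(cam,X):
    m,Rc,c=cam;Y=(np.float64(X).reshape(-1,3)-c)@Rc
    return cv2.projectPoints(Y,np.zeros(3),np.zeros(3),m["camera_matrix"],m["dist_coeffs"])[0][:,0]
def blobs(mask,amin,amax=1e9):
    cs=cv2.findContours(mask.astype(np.uint8),cv2.RETR_CCOMP,cv2.CHAIN_APPROX_NONE)[0]
    return [c for c in cs if amin<cv2.contourArea(c)<amax]
def cen(c): M=cv2.moments(c);return np.array([M["m10"],M["m01"]])/M["m00"]
def masks(im):
    h,s,v=[a.astype(int) for a in cv2.split(cv2.cvtColor(im,cv2.COLOR_BGR2HSV))]
    return dict(red=((h<8)|(h>172))&(s>150)&(v>100),blue=(h>95)&(h<125)&(s>140)&(v>60),green=(h>45)&(h<88)&(s>110)&(v>50),
      grey=(s<45)&(v>50)&(v<165),dark=v<60,white=(s<45)&(v>185))
E
python3 - <<'E'
from h import *
np.set_printoptions(precision=4,suppress=True)
im,cam=snap("top");print("cam",cam[2])
M=masks(im)
zs=dict(red=.07,blue=.06,green=.06,grey=.02,dark=.014,white=.014)
for k,z in zs.items():
    for c in blobs(M[k],25,4000):
        p=cen(c)
        if not(120<p[0]<560 and 140<p[1]<400):continue
        r=cv2.minAreaRect(c);b=cast(cam,cv2.boxPoints(r),z)[:,:2]
        e1,e2=np.linalg.norm(b[0]-b[1]),np.linalg.norm(b[1]-b[2]);L=b[1]-b[0] if e1>e2 else b[2]-b[1]
        print(k,p.round(1),cv2.contourArea(c),cast(cam,p,z)[0],"rect",cast(cam,r[0],z)[0][:2],round(e1,4),round(e2,4),"ang",np.arctan2(L[1],L[0]).round(3))
cv2.imwrite("pics/c.png",cv2.resize(im[160:330,160:500],None,fx=2.35,fy=2.35,interpolation=cv2.INTER_CUBIC))
E
```

```text
cam [ 0.2845 -0.0054  1.1734]
red [466.1 381.3] 231.5 [ 0.2152 -0.3079  0.07  ] rect [ 0.2134 -0.3037] 0.0506 0.0303 ang -1.117
red [511.1 376.6] 144.0 [ 0.2247 -0.404   0.07  ] rect [ 0.2249 -0.4049] 0.0326 0.031 ang -1.575
red [373.3 273.5] 268.0 [ 0.4352 -0.1139  0.07  ] rect [ 0.4352 -0.1143] 0.0391 0.0385 ang -0.766
red [322.6 270.6] 273.0 [ 0.4389 -0.0075  0.07  ] rect [ 0.4391 -0.0072] 0.0388 0.0388 ang -0.755
blue [258.5 278.9] 32.0 [0.4191 0.1277 0.06  ] rect [0.4189 0.1276] 0.0134 0.0137 ang -2.323
green [447.1 299.2] 30.0 [ 0.3852 -0.2717  0.06  ] rect [ 0.3855 -0.2715] 0.0129 0.0127 ang -1.554
grey [467.5 379.8] 56.5 [ 0.2153 -0.3248  0.02  ] rect [ 0.2138 -0.3159] 0.0903 0.0449 ang -1.567
grey [499.9 380.8] 31.0 [ 0.2131 -0.3967  0.02  ] rect [ 0.2165 -0.3999] 0.0415 0.0417 ang -2.778
grey [189.9 307.3] 95.5 [0.357 0.281 0.02 ] rect [0.3595 0.2698] 0.1036 0.016 ang -1.483
grey [443.3 300.6] 194.0 [ 0.3855 -0.2729  0.02  ] rect [ 0.3836 -0.2732] 0.0423 0.0329 ang -1.554
grey [447.4 299.2] 81.0 [ 0.3888 -0.282   0.02  ] rect [ 0.3881 -0.2822] 0.0222 0.0216 ang -0.791
grey 
[... 808 characters left out ...]
2754] 0.0144 0.0152 ang -2.319
grey [211.  211.4] 233.0 [0.5742 0.2475 0.02  ] rect [0.5775 0.2531] 0.0538 0.1076 ang -1.638
grey [444.2 208.9] 1803.5 [ 0.5922 -0.279   0.02  ] rect [ 0.5909 -0.2785] 0.1523 0.072 ang -1.374
grey [433.5 203.7] 32.5 [ 0.6037 -0.2547  0.02  ] rect [ 0.6037 -0.2541] 0.0112 0.0322 ang -2.064
grey [462.6 198.6] 30.5 [ 0.6176 -0.3223  0.02  ] rect [ 0.6179 -0.322 ] 0.0097 0.0295 ang -2.024
grey [313.1 189. ] 2479.0 [0.6312 0.0182 0.02  ] rect [0.6295 0.018 ] 0.1674 0.0882 ang -1.501
dark [220.4 304.4] 75.0 [0.3659 0.2148 0.014 ] rect [0.3659 0.2154] 0.0446 0.0104 ang -1.457
dark [134.7 245.2] 88.0 [0.4933 0.4206 0.014 ] rect [0.4932 0.4153] 0.0607 0.0182 ang -1.079
```

View pics/c.png

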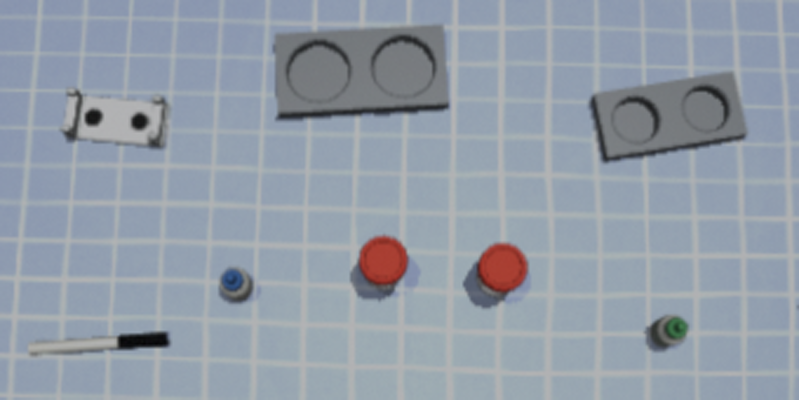

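The crop (2.35x, offset 160,160) shows the cup wells at crop (318,71) and (403,66), and the bottle wells at (635,120) and (705,108). The rest spans (70,115)–(160,121) and the marker (30,348)–(168,339).

```bash
python3 - <<'E'
from h import *
np.set_printoptions(precision=4,suppress=True)
im,cam=snap("top")
P=lambda a:np.array(a)/2.35+160
a=cast(cam,P([[318,71],[403,66],[635,120],[705,108]]),.02);print(a, np.linalg.norm(a[0]-a[1]),np.linalg.norm(a[2]-a[3]))
print("mid",(a[0]+a[1])/2,(a[2]+a[3])/2)
m=cast(cam,P([[30,348],[168,339]]),.01);print("marker",m,m.mean(0),np.linalg.norm(m[0]-m[1]))
r=cast(cam,P([[93,117],[140,121]]),.005);print("rest holes",r,r.mean(0))
# scene view cross-check
im2,cam2=snap("scene");M2=masks(im2);M=masks(im)
def tri(p,q):
    L=[]
    for c,uv in((cam,p),(cam2,q)):
        z=cast(c,uv,0.)[0];d=z-c[2];d/=np.linalg.norm(d);L.append((c[2],d))
    A=sum(np.eye(3)-np.outer(d,d) for _,d in L);b=sum((np.eye(3)-np.outer(d,d))@o for o,d in L);return np.linalg.solve(A,b)
for k in("red","blue","green"):
    t=[cen(c) for c in blobs(M[k],25,4000)];t=[p for p in t if 200<p[0]<455 and 240<p[1]<320]
    s=[cen(c) for c in blobs(M2[k],25,4000)];s=[p for p in s if 260<p[0]<500 and 235<p[1]<310]
    for p in t:
        for q in s: print(k,p,q,tri(p,q))
E
```

```text
[[ 0.6276  0.0583  0.02  ]
 [ 0.6344 -0.0234  0.02  ]
 [ 0.5864 -0.2469  0.02  ]
 [ 0.6002 -0.3156  0.02  ]] 0.08197063935267354 0.07011846535455618
mid [0.631  0.0174 0.02  ] [ 0.5933 -0.2813  0.02  ]
marker [[0.3545 0.3222 0.01  ]
 [0.3674 0.1909 0.01  ]] [0.361  0.2566 0.01  ] 0.13191730040530375
rest holes [[0.5812 0.2776 0.005 ]
 [0.5781 0.2308 0.005 ]] [0.5797 0.2542 0.005 ]
red [373.3377 273.5149] [346.8933 263.8209] [ 0.4654 -0.0796  0.0353]
red [373.3377 273.5149] [396.5872 249.2822] [ 0.435  -0.1134  0.0729]
red [322.5827 270.6029] [346.8933 263.8209] [ 0.4389 -0.007   0.072 ]
red [322.5827 270.6029] [396.5872 249.2822] [ 0.4047 -0.0355  0.1178]
blue [258.5    278.9375] [282.456  300.3388] [0.4201 0.1289 0.0541]
green [447.2573 299.2573] [477.727  247.8764] [ 0.3854 -0.2735  0.0544]
```

send_rows(deltas=[{"dp": [0,0,0],"yaw": 0.15,"fingers": 100},{"dp": [0,0,0],"yaw": 0.143,"fingers": 100},{"dp": [0,0,0],"yaw": 0,"fingers": 100}], force=12)

```text
clock: 0.62
tool_pos: [0.195, -0.6462, 0.4046]
eef_rot: [-0.0, 1.0, 0.001, -0.0]
contact_force: [-0.2, -0.7, 0.2]
finger_gap: 0.087
finger_force: 0.0
```

send_rows(deltas=[{"dp": [24,-47,0],"yaw": 0,"fingers": 100},{"dp": [24,-47,0],"yaw": 0,"fingers": 100},{"dp": [24,-47,0],"yaw": 0,"fingers": 100},{"dp": [24,-47,0],"yaw": 0,"fingers": 100},{"dp": [24,-47,0],"yaw": 0,"fingers": 100},{"dp": [24,-47,0],"yaw": 0,"fingers": 100},{"dp": [24,-47,0],"yaw": 0,"fingers": 100},{"dp": [22,-45,0],"yaw": 0,"fingers": 100},{"dp": [0,0,0],"yaw": 0,"fingers": 100},{"dp": [0,0,0],"yaw": 0,"fingers": 100}])

```text
clock: 1.88
tool_pos: [0.3847, -0.2727, 0.4049]
eef_rot: [0.0, 1.0, 0.0, -0.0]
contact_force: [-0.1, -0.2, 0.0]
finger_gap: 0.0868
finger_force: 0.0
```

```bash
python3 - <<'E'
from h import *
np.set_printoptions(precision=4,suppress=True)
o=get_obs();print(o["tool_pos"],o["eef_rot"],o["joints"])
im,cam=snap("wrist");cv2.imwrite("pics/w1.png",im)
for c in blobs(masks(im)["green"],25,4000): print(cen(c),cv2.contourArea(c),cast(cam,cen(c),.061))
print(proj(cam,[[.3853,-.2725,.073],[.3853,-.2725,.0],[.5864,-.2469,.02],[.6002,-.3156,.02]]))
E
```

```text
[ 0.3847 -0.2727  0.4049] [ 0.0004  1.      0.0005 -0.    ] [ 0.7061  0.1453 -0.1983  1.9892  0.0345  1.0099 -1.0783]
[318.5987 210.7398] 289.5 [[ 0.3869 -0.2745  0.061 ]]
[[316.24   216.0393]
 [316.4299 197.9428]
 [285.6212 -33.7236]
 [368.576  -51.2824]]
```

View pics/w1.png

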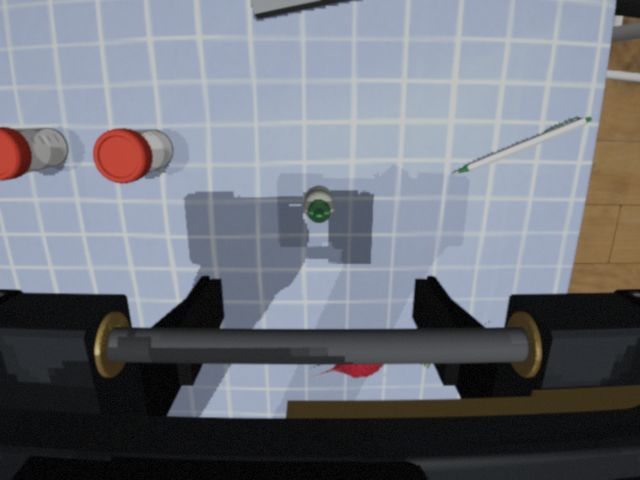

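The wrist view shows the green cap at (319,211), which agrees with the top camera to 2 mm. The fingers will straddle it, so I descend and grip.

send_rows(deltas=[{"dp": [1,1,40],"yaw": 0,"fingers": 80},{"dp": [0,0,40],"yaw": 0,"fingers": 80},{"dp": [0,0,40],"yaw": 0,"fingers": 80},{"dp": [0,0,35],"yaw": 0,"fingers": 80},{"dp": [0,0,30],"yaw": 0,"fingers": 80},{"dp": [0,0,18],"yaw": 0,"fingers": 80},{"dp": [0,0,0],"yaw": 0,"fingers": 80},{"dp": [0,0,0],"yaw": 0,"fingers": 28},{"dp": [0,0,0],"yaw": 0,"fingers": 20},{"dp": [0,0,0],"yaw": 0,"fingers": 20}])

```text
clock: 3.18
tool_pos: [0.3861, -0.2735, 0.2025]
eef_rot: [0.0, 1.0, -0.0, 0.001]
contact_force: [0.0, 1.0, -0.4]
finger_gap: 0.0474
finger_force: 0.0
```

send_rows(deltas=[{"dp": [0,0,0],"yaw": 0,"fingers": 20},{"dp": [0,0,0],"yaw": 0,"fingers": 20},{"dp": [0,0,0],"yaw": 0,"fingers": 20},{"dp": [0,0,0],"yaw": 0,"fingers": 20}])

```text
clock: 3.68
tool_pos: [0.386, -0.2733, 0.2019]
eef_rot: [0.0, 1.0, -0.0, 0.0]
contact_force: [0.0, 0.7, 2.1]
finger_gap: 0.0272
finger_force: 12.0
```

send_rows(deltas=[{"dp": [0,0,-20],"yaw": 0,"fingers": 20},{"dp": [0,0,-40],"yaw": 0,"fingers": 20},{"dp": [30,6,0],"yaw": 0,"fingers": 20},{"dp": [40,8,0],"yaw": 0,"fingers": 20},{"dp": [40,8,0],"yaw": 0,"fingers": 20},{"dp": [40,8,0],"yaw": 0,"fingers": 20},{"dp": [40,8,0],"yaw": 0,"fingers": 20},{"dp": [24,4,0],"yaw": 0,"fingers": 20},{"dp": [0,0,0],"yaw": 0,"fingers": 20},{"dp": [0,0,0],"yaw": 0,"fingers": 20}])

```text
clock: 4.92
tool_pos: [0.5989, -0.3153, 0.2611]
eef_rot: [-0.0, 1.0, -0.0, -0.001]
contact_force: [0.7, -0.1, -1.5]
finger_gap: 0.027
finger_force: 12.0
```

send_rows(deltas=[{"dp": [0,0,0],"yaw": 0,"fingers": 20}])

```text
clock: 5.05
tool_pos: [0.5988, -0.3155, 0.2617]
eef_rot: [-0.0, 1.0, -0.0, -0.001]
contact_force: [0.4, 0.0, 0.1]
finger_gap: 0.0274
finger_force: 12.0
```

```bash
python3 - <<'E'
from h import *
im,cam=snap("top");cv2.imwrite("pics/t2.png",im[100:400,250:600])
im,cam=snap("wrist");cv2.imwrite("pics/w2.png",im)
print(proj(cam,[[.5864,-.2469,.02],[.6002,-.3156,.02]]))
E
```

```text
[[204.93068654 273.04026606]
 [316.55850956 251.89198518]]
```

View pics/w2.png

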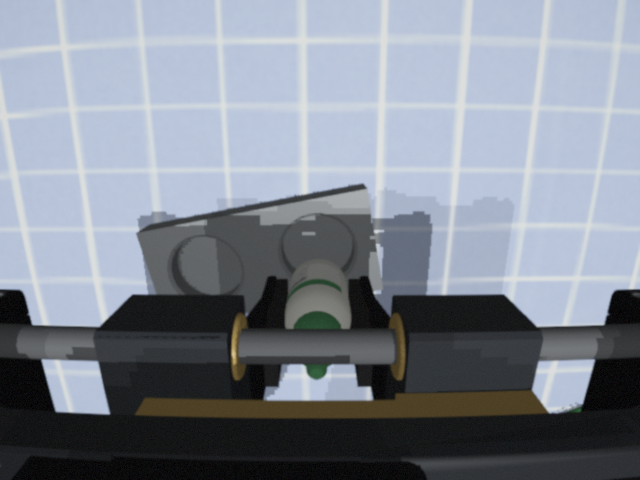

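The held bottle sits above the right well. Its rim centre shows at about (318,247) against a predicted (317,252), so I move 3 mm further in x and lower.

send_rows(deltas=[{"dp": [3.5,0,10],"yaw": 0,"fingers": 20},{"dp": [0,0,15],"yaw": 0,"fingers": 20},{"dp": [0,0,15],"yaw": 0,"fingers": 20},{"dp": [0,0,8],"yaw": 0,"fingers": 20},{"dp": [0,0,5],"yaw": 0,"fingers": 20},{"dp": [0,0,0],"yaw": 0,"fingers": 20},{"dp": [0,0,0],"yaw": 0,"fingers": 20}])

```text
clock: 6.02
tool_pos: [0.6036, -0.3154, 0.2092]
eef_rot: [0.0, 1.0, -0.0, 0.0]
contact_force: [0.2, -0.9, -0.5]
finger_gap: 0.0275
finger_force: 12.0
```

send_rows(deltas=[{"dp": [0,0,1.2],"yaw": 0,"fingers": 20},{"dp": [0,0,0],"yaw": 0,"fingers": 36},{"dp": [0,0,0],"yaw": 0,"fingers": 50},{"dp": [0,0,0],"yaw": 0,"fingers": 50},{"dp": [0,0,0],"yaw": 0,"fingers": 50},{"dp": [0,0,-20],"yaw": 0,"fingers": 50},{"dp": [0,0,-50],"yaw": 0,"fingers": 50},{"dp": [0,0,-55],"yaw": 0,"fingers": 50},{"dp": [0,0,-10],"yaw": 0,"fingers": 100},{"dp": [0,0,0],"yaw": 0,"fingers": 100}])

```text
clock: 7.28
tool_pos: [0.6034, -0.3153, 0.3444]
eef_rot: [0.001, 1.0, -0.0, 0.001]
contact_force: [0.9, -0.4, 0.8]
finger_gap: 0.0563
finger_force: 0.0
```

```bash
python3 - <<'E'
from h import *
print(get_obs()["tool_pos"])
im,cam=snap("wrist");cv2.imwrite("pics/w3.png",im)
print(proj(cam,[[.5864,-.2469,.02],[.6002,-.3156,.02]]))
for c in blobs(masks(im)["green"],25,4000): print(cen(c),cv2.contourArea(c),cast(cam,cen(c),.067))
E
```

```text
[ 0.60344236 -0.31534456  0.34444196]
[[232.67777919 240.35061392]
 [316.55798874 223.99916888]]
[317.28340366 235.45675105] 474.0 [[ 0.60492327 -0.31616033  0.067     ]]
[62.8952381   7.44761905] 70.0 [[ 0.75221688 -0.15914824  0.067     ]]
```

View pics/w3.png

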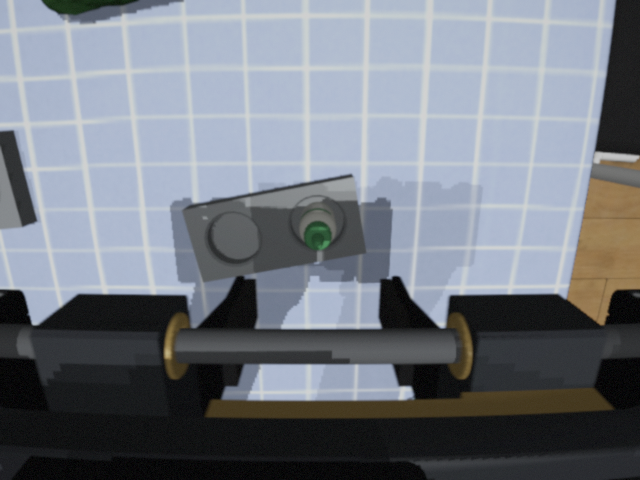

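The green bottle stands centred in its right well, cap at (317,235). The left well's centre is at about (235,237). Next is the blue bottle.

send_rows(deltas=[{"dp": [-10,-30,0],"yaw": 0,"fingers": 80},{"dp": [-21,-51,0],"yaw": 0,"fingers": 80},{"dp": [-21,-51,0],"yaw": 0,"fingers": 80},{"dp": [-21,-51,0],"yaw": 0,"fingers": 80},{"dp": [-21,-51,0],"yaw": 0,"fingers": 80},{"dp": [-21,-51,0],"yaw": 0,"fingers": 80},{"dp": [-21,-51,0],"yaw": 0,"fingers": 80},{"dp": [-21,-51,0],"yaw": 0,"fingers": 80},{"dp": [-21,-51,0],"yaw": 0,"fingers": 80},{"dp": [-5,-5,0],"yaw": 0,"fingers": 80}])

```text
clock: 8.57
tool_pos: [0.4184, 0.1308, 0.3414]
eef_rot: [-0.0, 1.0, 0.004, -0.002]
contact_force: [0.1, -0.4, 0.5]
finger_gap: 0.0695
finger_force: 0.0
```

send_rows(deltas=[{"dp": [0,0,0],"yaw": 0,"fingers": 80},{"dp": [0,0,0],"yaw": 0,"fingers": 80}])

```text
clock: 8.82
tool_pos: [0.421, 0.1262, 0.3419]
eef_rot: [0.0, 1.0, -0.002, -0.001]
contact_force: [0.3, -0.9, 1.1]
finger_gap: 0.0696
finger_force: 0.0
```

```bash
python3 - <<'E'
from h import *
o=get_obs();print(o["tool_pos"],o["eef_rot"],o["joints"])
im,cam=snap("wrist")
for c in blobs(masks(im)["blue"],25,4000): print(cen(c),cv2.contourArea(c),cast(cam,cen(c),.061))
E
```

```text
[0.42101356 0.12618004 0.3419497 ] [ 4.03162389e-04  9.99998636e-01 -1.50610008e-03 -5.44659071e-04] [-0.02550068  0.18666888 -0.40308486  2.11777283  0.09696775  0.85546589
 -2.05991769]
[313.015625   233.36770833] 480.0 [[0.42192723 0.1284845  0.061     ]]
```

send_rows(deltas=[{"dp": [0,-2,40],"yaw": 0,"fingers": 80},{"dp": [0,0,40],"yaw": 0,"fingers": 80},{"dp": [0,0,35],"yaw": 0,"fingers": 80},{"dp": [0,0,25],"yaw": 0,"fingers": 80},{"dp": [0,0,0],"yaw": 0,"fingers": 80},{"dp": [0,0,0],"yaw": 0,"fingers": 40},{"dp": [0,0,0],"yaw": 0,"fingers": 20},{"dp": [0,0,0],"yaw": 0,"fingers": 20},{"dp": [0,0,0],"yaw": 0,"fingers": 20},{"dp": [0,0,0],"yaw": 0,"fingers": 20}])

```text
clock: 10.12
tool_pos: [0.4206, 0.1297, 0.2028]
eef_rot: [0.0, 1.0, -0.0, 0.0]
contact_force: [-0.9, -0.7, 0.7]
finger_gap: 0.0276
finger_force: 0.5
```

send_rows(deltas=[{"dp": [0,0,0],"yaw": 0,"fingers": 20},{"dp": [0,0,0],"yaw": 0,"fingers": 20},{"dp": [0,0,0],"yaw": 0,"fingers": 20}])

```text
clock: 10.5
tool_pos: [0.4206, 0.1297, 0.2027]
eef_rot: [0.0, 1.0, -0.0, 0.0]
contact_force: [-0.3, -1.0, 2.4]
finger_gap: 0.0271
finger_force: 12.0
```

send_rows(deltas=[{"dp": [0,0,-25],"yaw": 0,"fingers": 20},{"dp": [0,0,-50],"yaw": 0,"fingers": 20},{"dp": [0,0,-35],"yaw": 0,"fingers": 20},{"dp": [10,22,0],"yaw": 0,"fingers": 20},{"dp": [18,42,0],"yaw": 0,"fingers": 20},{"dp": [20,45,0],"yaw": 0,"fingers": 20},{"dp": [20,45,0],"yaw": 0,"fingers": 20},{"dp": [20,45,0],"yaw": 0,"fingers": 20},{"dp": [20,45,0],"yaw": 0,"fingers": 20},{"dp": [20,45,0],"yaw": 0,"fingers": 20}])

```text
clock: 11.75
tool_pos: [0.5488, -0.1607, 0.3121]
eef_rot: [-0.0, 1.0, 0.0, -0.0]
contact_force: [0.6, -0.1, -0.4]
finger_gap: 0.0266
finger_force: 12.0
```

send_rows(deltas=[{"dp": [20,45,0],"yaw": 0,"fingers": 20},{"dp": [15,33,0],"yaw": 0,"fingers": 20},{"dp": [5,10,20],"yaw": 0,"fingers": 20},{"dp": [0,0,30],"yaw": 0,"fingers": 20},{"dp": [0,0,10],"yaw": 0,"fingers": 20},{"dp": [0,0,0],"yaw": 0,"fingers": 20},{"dp": [0,0,0],"yaw": 0,"fingers": 20}])

```text
clock: 12.62
tool_pos: [0.5889, -0.2468, 0.2535]
eef_rot: [0.0, 1.0, 0.0, 0.001]
contact_force: [0.7, -0.2, -0.0]
finger_gap: 0.027
finger_force: 12.0
```

send_rows(deltas=[{"dp": [0,0.5,15],"yaw": 0,"fingers": 20},{"dp": [0,0,15],"yaw": 0,"fingers": 20},{"dp": [0,0,10],"yaw": 0,"fingers": 20},{"dp": [0,0,4],"yaw": 0,"fingers": 20},{"dp": [0,0,0],"yaw": 0,"fingers": 20},{"dp": [0,0,0],"yaw": 0,"fingers": 20}])

```text
clock: 13.38
tool_pos: [0.5884, -0.2478, 0.2087]
eef_rot: [0.0, 1.0, -0.0, -0.0]
contact_force: [-1.5, 0.8, 2.5]
finger_gap: 0.0264
finger_force: 12.0
```

send_rows(deltas=[{"dp": [0,0,0],"yaw": 0,"fingers": 36},{"dp": [0,0,0],"yaw": 0,"fingers": 48},{"dp": [0,0,0],"yaw": 0,"fingers": 48},{"dp": [0,0,0],"yaw": 0,"fingers": 48},{"dp": [0,0,-20],"yaw": 0,"fingers": 48},{"dp": [0,0,-50],"yaw": 0,"fingers": 48},{"dp": [0,0,-55],"yaw": 0,"fingers": 48},{"dp": [0,0,-10],"yaw": 0,"fingers": 100},{"dp": [0,0,0],"yaw": 0,"fingers": 100},{"dp": [0,0,0],"yaw": 0,"fingers": 100}])

```text
clock: 14.62
tool_pos: [0.5878, -0.2477, 0.3423]
eef_rot: [-0.0, 1.0, -0.0, -0.001]
contact_force: [0.5, 0.1, 0.1]
finger_gap: 0.0638
finger_force: 0.0
```

```bash
python3 - <<'E'
from h import *
im,cam=snap("wrist");cv2.imwrite("pics/w4.png",im[100:340,100:500])
for k in("green","blue"):
  for c in blobs(masks(im)[k],60,4000): print(k,cen(c),cv2.contourArea(c),cast(cam,cen(c),.067))
E
```

```text
green [414.55720864 212.82430039] 470.5 [[ 0.60453734 -0.31345383  0.067     ]]
blue [318.15899445 234.26118185] 510.5 [[ 0.58944161 -0.24854292  0.067     ]]
```

View pics/w4.png

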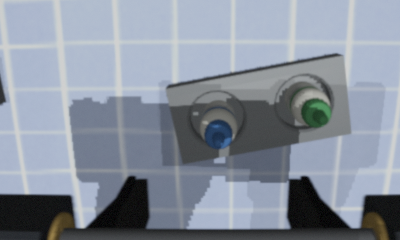

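send_rows(deltas=[{"dp": [-20,-15,0],"yaw": 0,"fingers": 100},{"dp": [-40,-35,0],"yaw": 0,"fingers": 100},{"dp": [-40,-35,0],"yaw": 0,"fingers": 100},{"dp": [-40,-35,0],"yaw": 0,"fingers": 100},{"dp": [-13,-14,0],"yaw": 0,"fingers": 100},{"dp": [0,0,0],"yaw": 0,"fingers": 100},{"dp": [0,0,0],"yaw": 0,"fingers": 100}])

```text
clock: 15.55
tool_pos: [0.4366, -0.1148, 0.3435]
eef_rot: [0.0, 1.0, -0.001, 0.001]
contact_force: [0.5, 0.4, -0.0]
finger_gap: 0.087
finger_force: 0.0
```

```bash
python3 - <<'E'
from h import *
o=get_obs();print(o["tool_pos"],o["eef_rot"])
im,cam=snap("wrist")
for c in blobs(masks(im)["red"],200): 
  e=cv2.minEnclosingCircle(c);print(cen(c),cv2.contourArea(c),cast(cam,cen(c),.073),e)
E
```

```text
[ 0.43660388 -0.11480668  0.34353826] [ 8.26837025e-05  9.99999649e-01 -6.65518247e-04  5.02611165e-04]
[316.48681139 241.29645191] 2856.0 [[ 0.43566933 -0.11475862  0.073     ]] ((316.4645690917969, 240.13697814941406), 31.778017044067383)
[158.53107243 235.52150248] 2786.5 [[ 0.43988324 -0.00769911  0.073     ]] ((159.56964111328125, 235.54054260253906), 31.74199867248535)
```

Both bottles stand upright in their wells (crop blue (218,134), green (317,112)). Next is the first cup, gripped by its cap.

send_rows(deltas=[{"dp": [-0.5,0,35],"yaw": 0,"fingers": 100},{"dp": [0,0,35],"yaw": 0,"fingers": 100},{"dp": [0,0,28],"yaw": 0,"fingers": 100},{"dp": [0,0,15],"yaw": 0,"fingers": 100},{"dp": [0,0,0],"yaw": 0,"fingers": 100},{"dp": [0,0,0],"yaw": 0,"fingers": 60},{"dp": [0,0,0],"yaw": 0,"fingers": 38},{"dp": [0,0,0],"yaw": 0,"fingers": 38},{"dp": [0,0,0],"yaw": 0,"fingers": 38},{"dp": [0,0,0],"yaw": 0,"fingers": 38}])

```text
clock: 16.85
tool_pos: [0.435, -0.1138, 0.2307]
eef_rot: [0.0, 1.0, -0.0, 0.0]
contact_force: [-1.3, 0.0, 0.7]
finger_gap: 0.0449
finger_force: 0.0
```

send_rows(deltas=[{"dp": [0,0,0],"yaw": 0,"fingers": 38},{"dp": [0,0,0],"yaw": 0,"fingers": 38},{"dp": [0,0,0],"yaw": 0,"fingers": 38}])

```text
clock: 17.23
tool_pos: [0.435, -0.1138, 0.2307]
eef_rot: [0.0, 1.0, -0.0, 0.0]
contact_force: [-0.5, 0.0, 2.8]
finger_gap: 0.0429
finger_force: 12.0
```

send_rows(deltas=[{"dp": [0,0,-20],"yaw": 0,"fingers": 38},{"dp": [0,0,-40],"yaw": 0,"fingers": 38},{"dp": [20,-9,0],"yaw": 0,"fingers": 38},{"dp": [40,-18,0],"yaw": 0,"fingers": 38},{"dp": [40,-18,0],"yaw": 0,"fingers": 38},{"dp": [40,-18,0],"yaw": 0,"fingers": 38},{"dp": [40,-18,0],"yaw": 0,"fingers": 38},{"dp": [20,-9,0],"yaw": 0,"fingers": 38},{"dp": [0,0,0],"yaw": 0,"fingers": 38},{"dp": [0,0,0],"yaw": 0,"fingers": 38}])

```text
clock: 18.48
tool_pos: [0.6344, -0.024, 0.2892]
eef_rot: [0.0, 1.0, -0.0, -0.001]
contact_force: [-0.3, -1.2, -0.6]
finger_gap: 0.0427
finger_force: 12.0
```

send_rows(deltas=[{"dp": [0,0,15],"yaw": 0,"fingers": 38},{"dp": [0,0,20],"yaw": 0,"fingers": 38},{"dp": [0,0,12],"yaw": 0,"fingers": 38},{"dp": [0,0,6],"yaw": 0,"fingers": 38},{"dp": [0,0,0],"yaw": 0,"fingers": 38},{"dp": [0,0,0],"yaw": 0,"fingers": 38}])

```text
clock: 19.23
tool_pos: [0.6351, -0.0238, 0.2377]
eef_rot: [0.0, 1.0, -0.0, 0.0]
contact_force: [0.3, 1.0, 0.2]
finger_gap: 0.043
finger_force: 12.0
```

send_rows(deltas=[{"dp": [0,0,0.8],"yaw": 0,"fingers": 38},{"dp": [0,0,0],"yaw": 0,"fingers": 54},{"dp": [0,0,0],"yaw": 0,"fingers": 65},{"dp": [0,0,0],"yaw": 0,"fingers": 65},{"dp": [0,0,0],"yaw": 0,"fingers": 65},{"dp": [0,0,-20],"yaw": 0,"fingers": 65},{"dp": [0,0,-45],"yaw": 0,"fingers": 65},{"dp": [0,0,-40],"yaw": 0,"fingers": 65},{"dp": [0,0,0],"yaw": 0,"fingers": 100},{"dp": [0,0,0],"yaw": 0,"fingers": 100}])

```text
clock: 20.48
tool_pos: [0.6347, -0.0239, 0.3424]
eef_rot: [0.0, 1.0, -0.0, 0.0]
contact_force: [-0.4, -0.3, -0.4]
finger_gap: 0.0694
finger_force: 0.0
```

```bash
python3 - <<'E'
from h import *
o=get_obs();print(o["tool_pos"])
im,cam=snap("wrist");cv2.imwrite("pics/w5.png",im)
for c in blobs(masks(im)["red"],200): print(cen(c),cv2.contourArea(c),cast(cam,cen(c),.079))
print(proj(cam,[[.6276,.0583,.02],[.6344,-.0234,.02]]))
E
```

```text
[ 0.63470095 -0.02391791  0.34235514]
[317.91619258 241.51859461] 3164.0 [[ 0.63580193 -0.02485317  0.079     ]]
[[214.84751169 228.57847148]
 [316.01956591 220.32671026]]
```

View pics/w5.png

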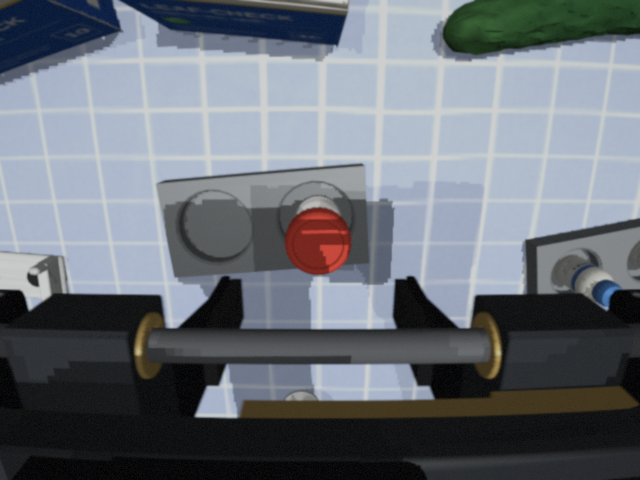

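send_rows(deltas=[{"dp": [-20,-2,0],"yaw": 0,"fingers": 100},{"dp": [-40,-4,0],"yaw": 0,"fingers": 100},{"dp": [-45,-4,0],"yaw": 0,"fingers": 100},{"dp": [-45,-4,0],"yaw": 0,"fingers": 100},{"dp": [-35,-2,0],"yaw": 0,"fingers": 100},{"dp": [-10,0,0],"yaw": 0,"fingers": 100},{"dp": [0,0,0],"yaw": 0,"fingers": 100},{"dp": [0,0,0],"yaw": 0,"fingers": 100}])

```text
clock: 21.52
tool_pos: [0.4412, -0.0079, 0.3418]
eef_rot: [-0.0, 1.0, -0.0, 0.0]
contact_force: [0.3, 0.2, 0.0]
finger_gap: 0.0869
finger_force: 0.0
```

```bash
python3 - <<'E'
from h import *
o=get_obs();print(o["tool_pos"])
im,cam=snap("wrist")
for c in blobs(masks(im)["red"],200): print(cen(c),cv2.contourArea(c),cast(cam,cen(c),.073))
E
```

```text
[ 0.44124193 -0.00789827  0.34178269]
[316.9986886  243.65653314] 2796.0 [[ 0.4392132  -0.00803298  0.073     ]]
```

The first cup is down in the right well, cap at (318,241). The left well centre is at about (216,225). I now grip the second cup.

send_rows(deltas=[{"dp": [-1.5,0,35],"yaw": 0,"fingers": 100},{"dp": [0,0,35],"yaw": 0,"fingers": 100},{"dp": [0,0,26],"yaw": 0,"fingers": 100},{"dp": [0,0,15],"yaw": 0,"fingers": 100},{"dp": [0,0,0],"yaw": 0,"fingers": 100},{"dp": [0,0,0],"yaw": 0,"fingers": 60},{"dp": [0,0,0],"yaw": 0,"fingers": 38},{"dp": [0,0,0],"yaw": 0,"fingers": 38},{"dp": [0,0,0],"yaw": 0,"fingers": 38},{"dp": [0,0,0],"yaw": 0,"fingers": 38}])

```text
clock: 22.82
tool_pos: [0.4385, -0.0078, 0.2309]
eef_rot: [0.0, 1.0, -0.0, 0.0]
contact_force: [0.7, 0.7, -0.5]
finger_gap: 0.0448
finger_force: 0.0
```

send_rows(deltas=[{"dp": [0,0,0],"yaw": 0,"fingers": 38},{"dp": [0,0,0],"yaw": 0,"fingers": 38},{"dp": [0,0,0],"yaw": 0,"fingers": 38}])

```text
clock: 23.2
tool_pos: [0.4386, -0.0078, 0.2308]
eef_rot: [0.0, 1.0, -0.0, 0.0]
contact_force: [0.1, 0.4, 0.6]
finger_gap: 0.0428
finger_force: 12.0
```

send_rows(deltas=[{"dp": [0,0,-20],"yaw": 0,"fingers": 38},{"dp": [0,0,-40],"yaw": 0,"fingers": 38},{"dp": [10,-22,0],"yaw": 0,"fingers": 38},{"dp": [25,-30,0],"yaw": 0,"fingers": 38},{"dp": [40,-14,0],"yaw": 0,"fingers": 38},{"dp": [40,0,0],"yaw": 0,"fingers": 38},{"dp": [40,0,0],"yaw": 0,"fingers": 38},{"dp": [27,0,0],"yaw": 0,"fingers": 38},{"dp": [9,0,0],"yaw": 0,"fingers": 38},{"dp": [0,0,0],"yaw": 0,"fingers": 38}])

```text
clock: 24.45
tool_pos: [0.6291, 0.0582, 0.2902]
eef_rot: [0.0, 1.0, -0.0, -0.001]
contact_force: [-0.3, -0.5, 0.1]
finger_gap: 0.0424
finger_force: 12.0
```

send_rows(deltas=[{"dp": [0,0,15],"yaw": 0,"fingers": 38},{"dp": [0,0,20],"yaw": 0,"fingers": 38},{"dp": [0,0,12],"yaw": 0,"fingers": 38},{"dp": [0,0,6],"yaw": 0,"fingers": 38},{"dp": [0,0,0],"yaw": 0,"fingers": 38},{"dp": [0,0,0],"yaw": 0,"fingers": 38}])

```text
clock: 25.2
tool_pos: [0.6296, 0.0581, 0.2378]
eef_rot: [0.0, 1.0, -0.0, 0.0]
contact_force: [0.0, 0.9, -0.3]
finger_gap: 0.0427
finger_force: 12.0
```

send_rows(deltas=[{"dp": [0,0,0.8],"yaw": 0,"fingers": 38},{"dp": [0,0,0],"yaw": 0,"fingers": 54},{"dp": [0,0,0],"yaw": 0,"fingers": 65},{"dp": [0,0,0],"yaw": 0,"fingers": 65},{"dp": [0,0,0],"yaw": 0,"fingers": 65},{"dp": [0,0,-20],"yaw": 0,"fingers": 65},{"dp": [0,0,-45],"yaw": 0,"fingers": 65},{"dp": [0,0,-40],"yaw": 0,"fingers": 65},{"dp": [0,0,0],"yaw": 0,"fingers": 65},{"dp": [-10,-20,0],"yaw": 0,"fingers": 65}])

```text
clock: 26.45
tool_pos: [0.6195, 0.0768, 0.3423]
eef_rot: [0.001, 1.0, -0.002, 0.0]
contact_force: [0.3, -0.3, -1.1]
finger_gap: 0.0565
finger_force: 0.0
```

send_rows(deltas=[{"dp": [-10,-44,0],"yaw": 0,"fingers": 65},{"dp": [-10,-44,0],"yaw": 0,"fingers": 65},{"dp": [-10,-44,0],"yaw": 0,"fingers": 65},{"dp": [-10,-44,0],"yaw": 0,"fingers": 65},{"dp": [0,0,0],"yaw": 0,"fingers": 65},{"dp": [0,0,0],"yaw": 0,"fingers": 65}])

```text
clock: 27.2
tool_pos: [0.5786, 0.2546, 0.3409]
eef_rot: [0.001, 1.0, 0.001, -0.001]
contact_force: [-1.2, -0.4, -0.3]
finger_gap: 0.0563
finger_force: 0.0
```

```bash
python3 - <<'E'
from h import *
o=get_obs();print(o["tool_pos"],o["joints"])
im,cam=snap("wrist");cv2.imwrite("pics/w6.png",im)
for c in blobs(masks(im)["red"],200): print(cen(c),cv2.contourArea(c),cast(cam,cen(c),.079))
print(proj(cam,[[.5797,.2542,.005]]))
E
```

```text
[0.57860119 0.25458651 0.3408687 ] [-0.20623631  0.48764875 -0.37991914  1.69120165  0.2074599   1.00514035
 -2.2277542 ]
[616.98229321 166.07200347] 2692.0 [[0.63048208 0.06083209 0.079     ]]
[[316.69536615 213.49179247]]
```

View pics/w6.png

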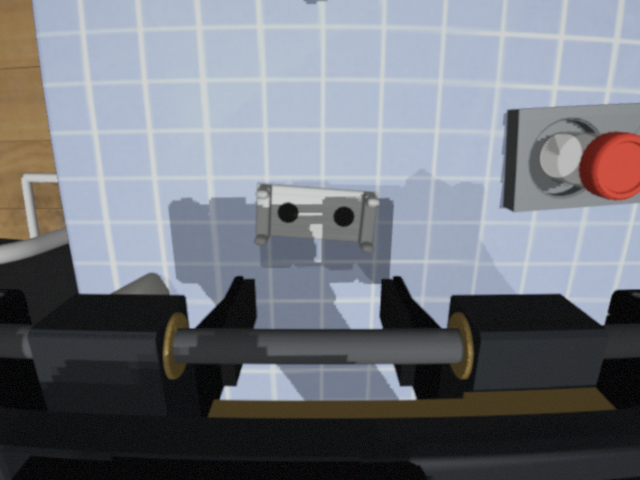

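The rest is at its predicted place: holes at (288,212) and (344,216), turned about 0.07 rad. The second cup sits in its well at the right edge. Now the marker: move over it, then turn the closing axis across it.

send_rows(deltas=[{"dp": [-20,0,0],"yaw": 0,"fingers": 60},{"dp": [-45,0,0],"yaw": 0,"fingers": 60},{"dp": [-45,0,0],"yaw": 0,"fingers": 60},{"dp": [-45,-2,0],"yaw": 0,"fingers": 60},{"dp": [-40,0,0],"yaw": 0,"fingers": 60},{"dp": [-22,0,0],"yaw": 0,"fingers": 60},{"dp": [0,0,0],"yaw": -0.18,"fingers": 60},{"dp": [0,0,0],"yaw": -0.18,"fingers": 60},{"dp": [0,0,0],"yaw": -0.18,"fingers": 60},{"dp": [0,0,0],"yaw": -0.18,"fingers": 60}])

```text
clock: 28.5
tool_pos: [0.3635, 0.2555, 0.3419]
eef_rot: [0.0, 0.935, 0.354, 0.0]
contact_force: [0.5, -0.5, 0.7]
finger_gap: 0.0522
finger_force: 0.0
```

send_rows(deltas=[{"dp": [0,0,0],"yaw": -0.18,"fingers": 60},{"dp": [0,0,0],"yaw": -0.18,"fingers": 60},{"dp": [0,0,0],"yaw": -0.18,"fingers": 60},{"dp": [0,0,0],"yaw": -0.18,"fingers": 60},{"dp": [0,0,0],"yaw": -0.18,"fingers": 60},{"dp": [0,0,0],"yaw": -0.049,"fingers": 60},{"dp": [0,0,0],"yaw": 0,"fingers": 60},{"dp": [0,0,0],"yaw": 0,"fingers": 60}])

```text
clock: 29.5
tool_pos: [0.363, 0.2559, 0.3419]
eef_rot: [0.0, 0.672, 0.74, 0.0]
contact_force: [0.4, 0.4, -0.3]
finger_gap: 0.0519
finger_force: 0.0
```

```bash
python3 - <<'E'
from h import *
o=get_obs();A,p=pose(o);print(p,o["joints"]);print(A.round(3))
im,cam=snap("wrist");cv2.imwrite("pics/w7.png",im)
print(proj(cam,[[.361,.2566,.007],[.3545,.3222,.01],[.3674,.1909,.01]]))
h=A.T@(np.array([.361,.2566,.185])-p)*1000;print("tool delta mm",h)
E
```

```text
[0.3630343  0.25585878 0.34192724] [-0.04678306  0.24580112 -0.75312344  2.09448051  0.21822547  0.87776787
 -0.82944354]
[[-0.096  0.995  0.   ]
 [ 0.995  0.096  0.   ]
 [-0.     0.    -1.   ]]
[[314.84732051 213.34670383]
 [314.40634468 131.67142778]
 [315.07769618 287.98328778]]
tool delta mm [  0.9351116   -1.98456773 156.92683814]
```

View pics/w7.png

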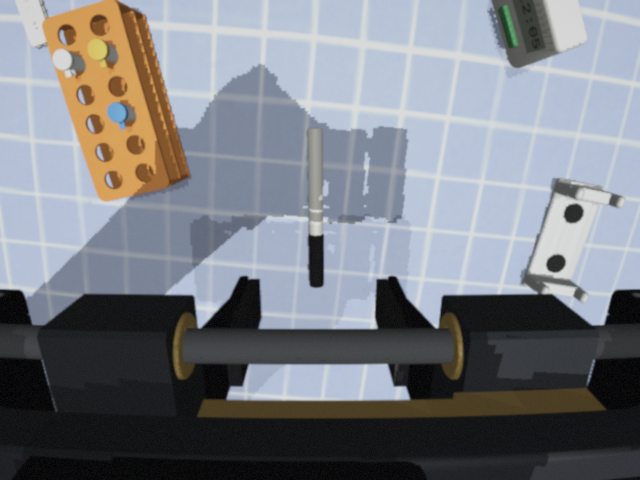

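The marker runs from (316,129) to (316,287), centred and aligned with the tool. The orange rack's edge is about 52 mm high, so the gripper body at 72 mm clears it.

send_rows(deltas=[{"dp": [1,-1,40],"yaw": 0,"fingers": 60},{"dp": [0,0,40],"yaw": 0,"fingers": 60},{"dp": [0,0,35],"yaw": 0,"fingers": 60},{"dp": [0,0,25],"yaw": 0,"fingers": 60},{"dp": [0,0,12],"yaw": 0,"fingers": 60},{"dp": [0,0,4.5],"yaw": 0,"fingers": 60},{"dp": [0,0,0],"yaw": 0,"fingers": 40},{"dp": [0,0,0],"yaw": 0,"fingers": 20},{"dp": [0,0,0],"yaw": 0,"fingers": 5},{"dp": [0,0,0],"yaw": 0,"fingers": 5}])

```text
clock: 30.8
tool_pos: [0.3616, 0.2571, 0.1858]
eef_rot: [0.0, 0.672, 0.741, 0.0]
contact_force: [0.3, -0.0, 0.3]
finger_gap: 0.0203
finger_force: 0.0
```

send_rows(deltas=[{"dp": [0,0,0],"yaw": 0,"fingers": 5},{"dp": [0,0,0],"yaw": 0,"fingers": 5},{"dp": [0,0,0],"yaw": 0,"fingers": 5},{"dp": [0,0,0],"yaw": 0,"fingers": 5},{"dp": [0,0,0],"yaw": 0,"fingers": 5},{"dp": [0,0,0],"yaw": 0,"fingers": 5}])

```text
clock: 31.55
tool_pos: [0.3615, 0.2571, 0.1856]
eef_rot: [0.0, 0.672, 0.741, 0.0]
contact_force: [0.4, -0.6, 5.2]
finger_gap: 0.0106
finger_force: 12.0
```

send_rows(deltas=[{"dp": [0,0,-10],"yaw": 0,"fingers": 5},{"dp": [0,0,-30],"yaw": 0,"fingers": 5},{"dp": [0,0,-40],"yaw": 0,"fingers": 5},{"dp": [0,0,0],"yaw": 0.084,"fingers": 5},{"dp": [0,0,0],"yaw": 0.084,"fingers": 5},{"dp": [0,0,0],"yaw": 0,"fingers": 5},{"dp": [0,0,0],"yaw": 0,"fingers": 5}])

```text
clock: 32.42
tool_pos: [0.3613, 0.2571, 0.2655]
eef_rot: [-0.0, 0.731, 0.682, -0.0]
contact_force: [0.8, -0.1, -0.1]
finger_gap: 0.0109
finger_force: 12.0
```

```bash
python3 - <<'E'
from h import *
o=get_obs();A,p=pose(o);print(p,o["finger_gap"]);print(A.round(3))
im,cam=snap("wrist");cv2.imwrite("pics/w8.png",im)
print("tool delta mm",A.T@(np.array([.580,.2545,.2086])-p)*1000)
E
```

```text
[0.36134412 0.25710356 0.26546698] 0.010884825242196102
[[ 0.069  0.998 -0.   ]
 [ 0.998 -0.069  0.   ]
 [ 0.    -0.    -1.   ]]
tool delta mm [ 12.40095214 218.32534838  56.84439976]
```

View pics/w8.png

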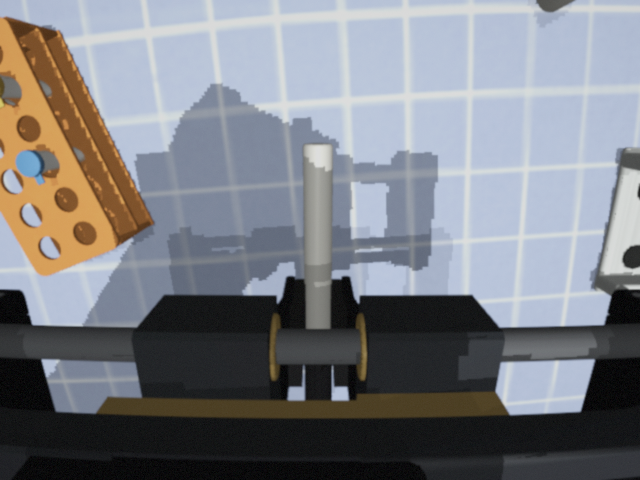

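The marker is held straight along the tool's x, far end at (317,147). I carry it over the rest.

send_rows(deltas=[{"dp": [0,20,0],"yaw": 0,"fingers": 5},{"dp": [3,40,0],"yaw": 0,"fingers": 5},{"dp": [3,45,0],"yaw": 0,"fingers": 5},{"dp": [3,45,0],"yaw": 0,"fingers": 5},{"dp": [3,40,0],"yaw": 0,"fingers": 5},{"dp": [0,20,0],"yaw": 0,"fingers": 5},{"dp": [0,8,10],"yaw": 0,"fingers": 5},{"dp": [0,0,10],"yaw": 0,"fingers": 5},{"dp": [0,0,0],"yaw": 0,"fingers": 5},{"dp": [0,0,0],"yaw": 0,"fingers": 5}])

```text
clock: 33.72
tool_pos: [0.579, 0.2542, 0.2455]
eef_rot: [-0.0, 0.731, 0.682, -0.0]
contact_force: [-0.3, 0.7, -1.2]
finger_gap: 0.0109
finger_force: 12.0
```

```bash
python3 - <<'E'
from h import *
o=get_obs();A,p=pose(o);print(p,o["finger_gap"])
im,cam=snap("wrist");cv2.imwrite("pics/w9.png",im)
g=p+A@np.array([0,0,.1786]) # marker axis point
print("end level",proj(cam,[g+A@np.array([.066,0,-.007])]),"rest",proj(cam,[[.5797,.2542,.005],[.5797+.07*.042,.2542+.042,.022]]))
print("tool delta mm",A.T@(np.array([.580,.2545,.2086])-p)*1000)
E
```

```text
[0.57904639 0.25419271 0.24547715] 0.010898101496188875
end level [[316.10229678 150.96411637]] rest [[318.00189068 252.87169904]
 [318.0943303  188.22191127]]
tool delta mm [ 0.37907411  0.94181689 36.87678515]
```

View pics/w9.png

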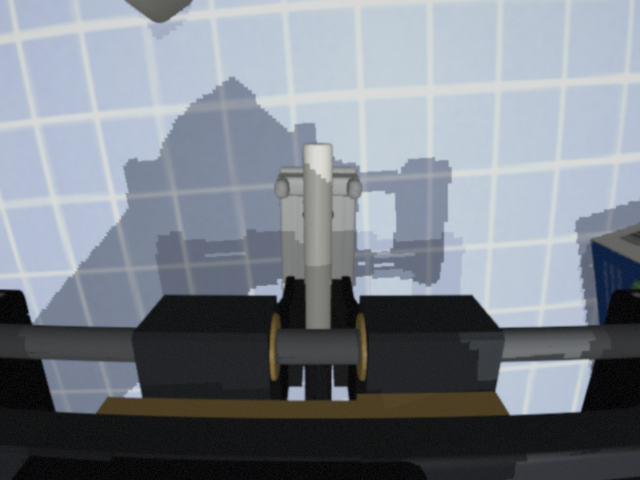

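The marker (column 318) lies midway between the horns at (283,187) and (354,187), level and in line. I lower it.

send_rows(deltas=[{"dp": [0,0.5,10],"yaw": 0,"fingers": 5},{"dp": [0,0,12],"yaw": 0,"fingers": 5},{"dp": [0,0,8],"yaw": 0,"fingers": 5},{"dp": [0,0,4],"yaw": 0,"fingers": 5},{"dp": [0,0,2],"yaw": 0,"fingers": 5},{"dp": [0,0,0],"yaw": 0,"fingers": 5},{"dp": [0,0,0],"yaw": 0,"fingers": 5}])

```text
clock: 34.65
tool_pos: [0.5804, 0.2539, 0.2098]
eef_rot: [0.0, 0.731, 0.682, 0.0]
contact_force: [1.1, 0.1, -0.7]
finger_gap: 0.0107
finger_force: 12.0
```

send_rows(deltas=[{"dp": [0,0,1.8],"yaw": 0,"fingers": 5},{"dp": [0,0,0],"yaw": 0,"fingers": 5},{"dp": [0,0,0],"yaw": 0,"fingers": 16},{"dp": [0,0,0],"yaw": 0,"fingers": 40},{"dp": [0,0,0],"yaw": 0,"fingers": 40},{"dp": [0,0,0],"yaw": 0,"fingers": 40},{"dp": [0,0,-20],"yaw": 0,"fingers": 40},{"dp": [0,0,-50],"yaw": 0,"fingers": 40},{"dp": [0,0,-50],"yaw": 0,"fingers": 40},{"dp": [0,0,-50],"yaw": 0,"fingers": 40}])

```text
clock: 35.9
tool_pos: [0.5799, 0.2539, 0.3809]
eef_rot: [0.0, 0.731, 0.682, 0.001]
contact_force: [0.8, 1.0, -0.3]
finger_gap: 0.0347
finger_force: 0.0
```

send_rows(deltas=[{"dp": [0,-40,-10],"yaw": 0,"fingers": 40},{"dp": [0,-50,0],"yaw": 0,"fingers": 40},{"dp": [0,-40,0],"yaw": 0,"fingers": 40},{"dp": [0,0,0],"yaw": 0,"fingers": 40},{"dp": [0,0,0],"yaw": 0,"fingers": 40},{"dp": [0,0,0],"yaw": 0,"fingers": 40}])

```text
clock: 36.65
tool_pos: [0.4517, 0.2626, 0.388]
eef_rot: [0.0, 0.732, 0.681, 0.0]
contact_force: [0.2, -0.6, -0.3]
finger_gap: 0.0348
finger_force: 0.0
```

```bash
python3 - <<'E'
from h import *
im,cam=snap("scene");im2,_=snap("top")
a=cv2.resize(im[140:340,120:500],(760,400),interpolation=cv2.INTER_CUBIC)
b=cv2.resize(im2[160:240,170:500],(760,184),interpolation=cv2.INTER_CUBIC)
cv2.imwrite("pics/fin.png",np.vstack([a,b]))
o=get_obs();print(o["tool_pos"],o["contact_force"])
E
```

```text
[0.45150953 0.26263469 0.38757922] [ 0.58491421 -0.04878558 -0.20583297]
```

View pics/fin.png

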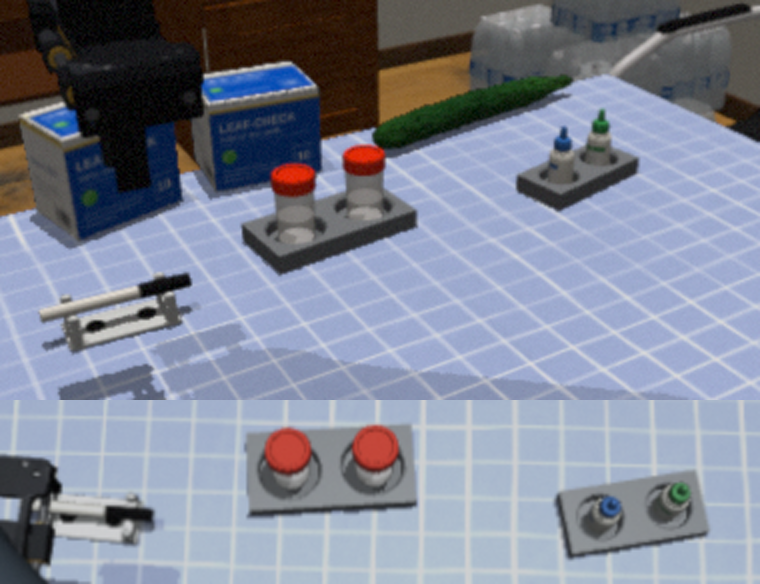

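The final picture shows both cups at (293,205) and (364,185), and both bottles at (563,158) and (600,140), upright in their wells. The marker spans (42,313)–(190,281), lying across both supports. The gripper is clear of everything.

```bash
python3 -c "
from workcell import *
print(close_job())"
```

```text
the job is handed in; nothing more can be done
None
```

I handed the job in at about 37 s of the 131 s allowed. The final pictures show both bottles and both cups upright in their wells and the marker across both supports of the rest, but the hand-in call returned no verdict.

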